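# Move the incubated sample containers to the sample tray in the same order

## Task

The incubation is over: lift the four containers out of the dry-block incubator and stand them in the sample tray in the same order, one to a place, so that the one next to the incubator's control panel ends up next to the tray's pull handle and the others follow in turn. They are glass: keep them upright and set each one down on the tray's floor rather than letting it drop.

Things in the scene. Friction and masses are not known exactly. Their poses are not given: they have to be found in the camera images.
- tall_jar: Closed clear-glass container, round body 36 mm wide, blank paper label. Tall jar: 88 mm high, white ribbed cap as wide as the body (top 18 mm). Origin: centre of its underside, z up. At the start it stands in an incubator block, underside 69 mm above the table, its lowest 22 mm in the well. Grip from above, about 62 mm above its underside, fingers closing across the row. About 100 g.
- short_jar: Closed clear-glass container, round body 36 mm wide, blank paper label. Short jar: 68 mm high, white ribbed cap as wide as the body (top 16 mm). Origin: centre of its underside, z up. At the start it stands in an incubator block, underside 69 mm above the table, its lowest 22 mm in the well. Grip from above, about 49 mm above its underside, fingers closing across the row. About 75 g.
- vial: Closed clear-glass container, round body 36 mm wide, blank paper label. Vial: 78 mm high, straight up to 53 mm, narrow neck, aluminium cap 22 mm wide. Origin: centre of its underside, z up. At the start it stands in an incubator block, underside 69 mm above the table, its lowest 22 mm in the well. Grip from above, about 48 mm above its underside, fingers closing across the row. About 85 g.
- nozzle_bottle: Closed clear-glass container, round body 36 mm wide, blank paper label. Nozzle bottle: 90 mm high, straight up to 61 mm, white cap tapering to a nozzle. Origin: centre of its underside, z up. At the start it stands in an incubator block, underside 69 mm above the table, its lowest 22 mm in the well. Grip from above, about 54 mm above its underside, fingers closing across the row. About 75 g.
- block_tall_jar: Aluminium block (55 x 55 x 40 mm, fixed) in which the tall jar stands at the start; the four blocks look alike, only their place in the row differs. Origin: centre of its underside, 51 mm above the table; axes as the incubator's. Round well in its top, 39 mm wide, 22 mm deep (top 91 mm, well floor 69 mm above the table).
- block_short_jar: Aluminium block (55 x 55 x 40 mm, fixed) in which the short jar stands at the start; the four blocks look alike, only their place in the row differs. Origin: centre of its underside, 51 mm above the table; axes as the incubator's. Round well in its top, 39 mm wide, 22 mm deep (top 91 mm, well floor 69 mm above the table).
- block_vial: Aluminium block (55 x 55 x 40 mm, fixed) in which the vial stands at the start; the four blocks look alike, only their place in the row differs. Origin: centre of its underside, 51 mm above the table; axes as the incubator's. Round well in its top, 39 mm wide, 22 mm deep (top 91 mm, well floor 69 mm above the table).
- block_nozzle_bottle: Aluminium block (55 x 55 x 40 mm, fixed) in which the nozzle bottle stands at the start; the four blocks look alike, only their place in the row differs. Origin: centre of its underside, 51 mm above the table; axes as the incubator's. Round well in its top, 39 mm wide, 22 mm deep (top 91 mm, well floor 69 mm above the table).
- incubator: Dry-block incubator, white case 282 x 112 mm, rim 80 mm high, fixed, its four blocks in a row along its x. Origin: at table height under the row's middle; block centres at x = -85.5 (place one), -28.5, 28.5, 85.5 mm (place four), y = 0. The sloping control panel (display, keys) is at its -x end, next to place one.
- tray: Grey tray 231 x 60 mm, fixed, a row of four open places 54 x 54 mm inside; walls 3 mm thick, rim 24 mm high, floor 3 mm above the table. Origin: centre of its underside; places' centres at x = -85.5 (place one), -28.5, 28.5, 85.5 mm (place four), y = 0. A steel pull handle sticks out 24 mm at its -x end, next to place one.

How it is judged (in metres and radians):
At the end, for the whole second after the job is handed in: Each container stands in the tray place of the same number as its block (one: by the panel, by the handle), centre within 12 mm of the place's centre along x and y, underside within 4 mm of the floor, upright within 0.1 rad, at rest (0.02 m/s, 0.2 rad/s) (((x of block_tall_jar in the frame of incubator between -0.1005 and -0.0705 m and x of tall_jar in the frame of tray between -0.0975 and -0.0735 m) or (x of block_tall_jar in the frame of incubator between -0.0435 and -0.0135 m and x of tall_jar in the frame of tray between -0.0405 and -0.0165 m) or (x of block_tall_jar in the frame of incubator between 0.0135 and 0.0435 m and x of tall_jar in the frame of tray between 0.0165 and 0.0405 m) or (x of block_tall_jar in the frame of incubator between 0.0705 and 0.1005 m and x of tall_jar in the frame of tray between 0.0735 and 0.0975 m)) and y of tall_jar in the frame of tray between -0.012 and 0.012 m and z of tall_jar in the frame of tray between -0.001 and 0.007 m and angle between each of tall_jar, short_jar, vial, nozzle_bottle's own z axis and vertical below 0.1 rad and linear speed of each of tall_jar, short_jar, vial, nozzle_bottle below 0.02 m/s and angular speed of each of tall_jar, short_jar, vial, nozzle_bottle below 0.2 rad/s and ((x of block_short_jar in the frame of incubator between -0.1005 and -0.0705 m and x of short_jar in the frame of tray between -0.0975 and -0.0735 m) or (x of block_short_jar in the frame of incubator between -0.0435 and -0.0135 m and x of short_jar in the frame of tray between -0.0405 and -0.0165 m) or (x of block_short_jar in the frame of incubator between 0.0135 and 0.0435 m and x of short_jar in the frame of tray between 0.0165 and 0.0405 m) or (x of block_short_jar in the frame of incubator between 0.0705 and 0.1005 m and x of short_jar in the frame of tray between 0.0735 and 0.0975 m)) and y of short_jar in the frame of tray between -0.012 and 0.012 m and z of short_jar in the frame of tray between -0.001 and 0.007 m and ((x of block_vial in the frame of incubator between -0.1005 and -0.0705 m and x of vial in the frame of tray between -0.0975 and -0.0735 m) or (x of block_vial in the frame of incubator between -0.0435 and -0.0135 m and x of vial in the frame of tray between -0.0405 and -0.0165 m) or (x of block_vial in the frame of incubator between 0.0135 and 0.0435 m and x of vial in the frame of tray between 0.0165 and 0.0405 m) or (x of block_vial in the frame of incubator between 0.0705 and 0.1005 m and x of vial in the frame of tray between 0.0735 and 0.0975 m)) and y of vial in the frame of tray between -0.012 and 0.012 m and z of vial in the frame of tray between -0.001 and 0.007 m and ((x of block_nozzle_bottle in the frame of incubator between -0.1005 and -0.0705 m and x of nozzle_bottle in the frame of tray between -0.0975 and -0.0735 m) or (x of block_nozzle_bottle in the frame of incubator between -0.0435 and -0.0135 m and x of nozzle_bottle in the frame of tray between -0.0405 and -0.0165 m) or (x of block_nozzle_bottle in the frame of incubator between 0.0135 and 0.0435 m and x of nozzle_bottle in the frame of tray between 0.0165 and 0.0405 m) or (x of block_nozzle_bottle in the frame of incubator between 0.0705 and 0.1005 m and x of nozzle_bottle in the frame of tray between 0.0735 and 0.0975 m)) and y of nozzle_bottle in the frame of tray between -0.012 and 0.012 m and z of nozzle_bottle in the frame of tray between -0.001 and 0.007 m); the robot touches nothing.
It fails at once if a container is tipped more than 0.6 rad from upright (angle between any of tall_jar, short_jar, vial, nozzle_bottle's own z axis and vertical above 0.6 rad).
It fails at once if a container is dropped or knocked: it moves faster than 0.6 m/s while the fingers do not hold it ((linear speed of tall_jar above 0.6 m/s and contact force between the fingers and tall_jar below 0.05 N) or (linear speed of short_jar above 0.6 m/s and contact force between the fingers and short_jar below 0.05 N) or (linear speed of vial above 0.6 m/s and contact force between the fingers and vial below 0.05 N) or (linear speed of nozzle_bottle above 0.6 m/s and contact force between the fingers and nozzle_bottle below 0.05 N)).
It also fails if it takes over 122 s, if anything falls off the work surface, if the arm or the gripper's body presses on something with over 40 N, if the wrist force passes 120 N, or if a joint passes its speed limit or range.

## Robot

A 6-joint arm with a two-finger parallel gripper is mounted at the origin on the work surface. World frame = base frame: x ahead of the robot, y to its left, z up, the work surface at z = 0. Lengths are in mm, angles in rad, forces in N, time in s.
With the tool pointing down it reaches from about 375 to 750 mm from the base axis. Payload 9 kg.
Tool frame: the origin (TCP) lies on the centre line of the jaws, within the pads' length; the fingertips stand manip.finger_overhang ahead of it and the grasp point (between the pads) lies 5 mm behind it (manip.finger_overhang is the distance from the TCP to the fingertips, in mm); y points along the fingers, x is the direction in which the jaws open and shut, and the axes are right-handed (so a half turn about y gives the same grasp; the last joint's range is limited). The gripper opens to 85 mm and grips with 20 to 120 N. Pads are 22 mm wide; open, the fingers measure 114 mm over their backs; the gripper's body (76 mm by 85 mm) begins 54 mm behind the grasp point. The pads swing forward as they close: fully open they stand 13 mm farther back than shut.
Start: joints at [-1.393, 0.104, 0.097, 1.564, 0, 1.353], TCP at [231.34, -553.64, 245.331] pointing down, gripper open.
Joint ranges: [-2.99, 2.99], [-0.84, 1.86], [-1.1, 1.16], [-1.84, 2.11], [-1.51, 1.56], [-3.14, 3.14]. Speed limits (rad/s): [2.22, 2.22, 2.57, 3.14, 3.14, 3.14].

## Interface

Orientations are given as a rotation vector (axis times angle).
In Python, from plant import monitor, cams, job, manip gives the robot as it stands. The module is installed in compiled form; this text tells all that it offers.
- The arm moves only by the shell command python3 -m creep 'ROWS'. ROWS is JSON, a list of rows, each an object of numbers: "dx", "dy", "dz": the shift along the tool's x, y, z in mm; "wx", "wy", "wz": the turn, a rotation vector about the tool's x, y, z in degrees; "claw": the opening, from -1 (shut) to 1 (fully open), so that 0 is half open. In form: [{"dx": .., "dy": .., "dz": .., "wx": .., "wy": .., "wz": .., "claw": ..}, ...]. A call has 1 to 10 rows; each row shifts and turns the commanded pose from where the row before left it, along the tool's axes as they then stand; what a row does not reach is not made up. A row lasts 1/8 s, in which the tool goes at most 62.5 mm and 10.7 degrees, less where a joint would pass 70% of its speed; a pose out of reach is approached as far as the arm can. A call is refused whole if a number of a shift passes 62.5 or a number of a turn 10.7, either way. A call with a gripper value outside its range is refused whole. The fingers move at their own pace and stop on an object; the grip force is fixed at half the most. Time passes only in rows, so rows that do not move let the fingers close. It gives the time, the measured TCP pose, the force and the opening at its end, in the units of the state.
- monitor.read_state(): the state, without advancing time (a new reading comes with each control period).
- cams.grab_frame(name): name is "side" or "top"; returns a dict with "frame" (384x512x3 uint8, red, green, blue), "fovy" (degrees; the focal length in pixels is half the picture's height over the tangent of half this angle, whatever the lens; pixels are square), "cx", "cy" (the principal point, pixels), "R" (3x3) and "t" (3): a world point X has camera coordinates R X + t. Camera axes: x right, y down, z forward; pixel columns grow to the right and rows downward; lengths in mm; the calibration is good to about 2 mm. A picture is of the moment at which its call begins. There is no depth.
- job.hand_in(): hands the job in, once; it reports no verdict.
The state is a dict: "time_s": time; "joint_pos": joint angles; "qd": joint speeds; "effort": joint torques, N m; "eef_pos": TCP position; "tcp_rot": TCP orientation; "wrist_force": force on the tool from outside, world axes, zero at the start; "torque": the same for the moment, N m; "finger_gap": finger opening in mm.
Only numpy, scipy, OpenCV 4.12 (cv2) and the standard library are available. Lean on these libraries where they do the work, as an engineer would, in place of code of your own. Each camera call takes 0.05 s, during which the arm holds its last target. There are 200 camera calls.

## Working session

There is one attempt and no reset: what is moved stays moved. The work goes in short steps, Python scripts to look and compute and a shell command to move; the robot and the scene stay as the last step left them, time stands still between calls to the robot, and variables do not carry over. Pictures are saved under pics/ and viewed, about 12 in all and at most 16, crops included, and the job is handed in when it is done.

```bash
mkdir -p pics
python3 - <<'E'
from plant import monitor,cams,manip
import cv2
s=monitor.read_state()
for k,v in s.items(): print(k,v)
print(manip.finger_overhang)
for n in("side","top"):
    f=cams.grab_frame(n); cv2.imwrite(f"pics/{n}0.png",f["frame"][:,:,::-1])
    print(n,f["fovy"],f["cx"],f["cy"],f["R"],f["t"])
E
```

```text
time_s 0.0
joint_pos [-1.39271625e+00  1.04689058e-01  9.64961016e-02  1.56391223e+00
  8.79644757e-06  1.35308728e+00]
qd [ 0.00037742  0.00113246  0.00048108 -0.00046695 -0.00018904  0.00044395]
effort [ 4.73071079e-03 -5.56933522e+01  5.03644180e+01  1.74113241e-02
 -9.74034720e-05 -1.29107519e-05]
eef_pos [ 231.27211257 -553.30219371  244.54308346]
tcp_rot [-1.36986588  0.91351924 -0.91203609]
wrist_force [-0.48413665 -0.32412894  0.50034648]
torque [ 2.93282204e-02  7.15070352e-03 -5.83353009e-06]
finger_gap 85.62820112459443
14.0
side 54.55795771620912 252.8526444464492 188.33261891406994 [[ 0.98334187 -0.18085652 -0.01815753]
 [-0.13251324 -0.64492686 -0.75266831]
 [ 0.12441469  0.74253638 -0.65814946]] [-528.36823989  133.44654322  624.4061608 ]
top 43.45076380456137 254.50956715610621 192.06478552131512 [[-0.01127982 -0.99982548  0.01489191]
 [-0.99775024  0.01026965 -0.06624941]
 [ 0.06608491 -0.01560569 -0.99769196]] [-23.26079828 560.28769943 945.12936117]
```

View pics/top0.png

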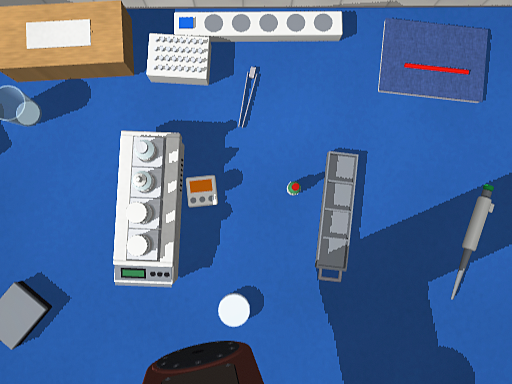

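View pics/side0.png

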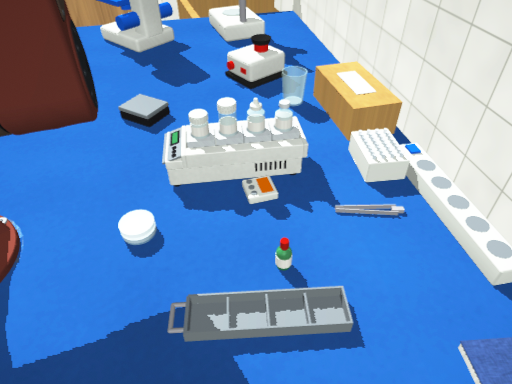

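Run:
```python
import cv2,numpy as np
t=cv2.imread("pics/top0.png");s=cv2.imread("pics/side0.png")
a=cv2.resize(t[120:295,100:195],None,fx=3.4,fy=3.4,interpolation=cv2.INTER_CUBIC)
b=cv2.resize(t[140:290,305:370],None,fx=3.4,fy=3.4,interpolation=cv2.INTER_CUBIC)
b=cv2.copyMakeBorder(b,0,a.shape[0]-b.shape[0],0,0,cv2.BORDER_CONSTANT)
cv2.imwrite("pics/c1.png",np.hstack([a,b]))
cv2.imwrite("pics/c2.png",cv2.resize(s[90:190,155:315],None,fx=5,fy=5,interpolation=cv2.INTER_CUBIC))
from plant import monitor
from scipy.spatial.transform import Rotation as R
print(R.from_rotvec(monitor.read_state()["tcp_rot"]).as_matrix().round(3))
```

```text
[[ 0.386 -0.     0.923]
 [-0.923  0.001  0.386]
 [-0.001 -1.     0.   ]]
```

View pics/c1.png

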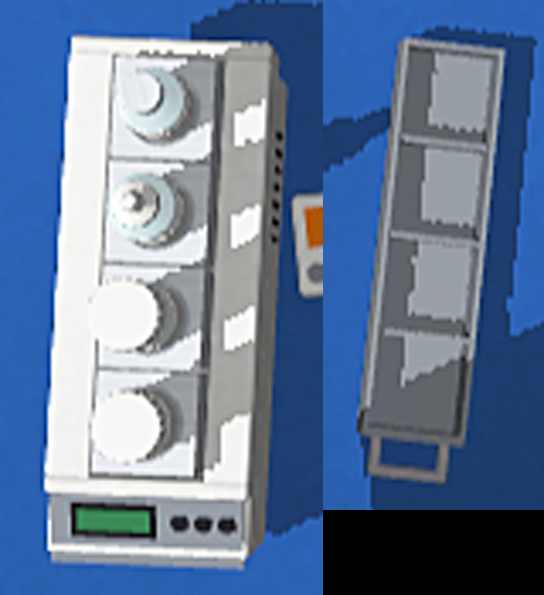

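View pics/c2.png

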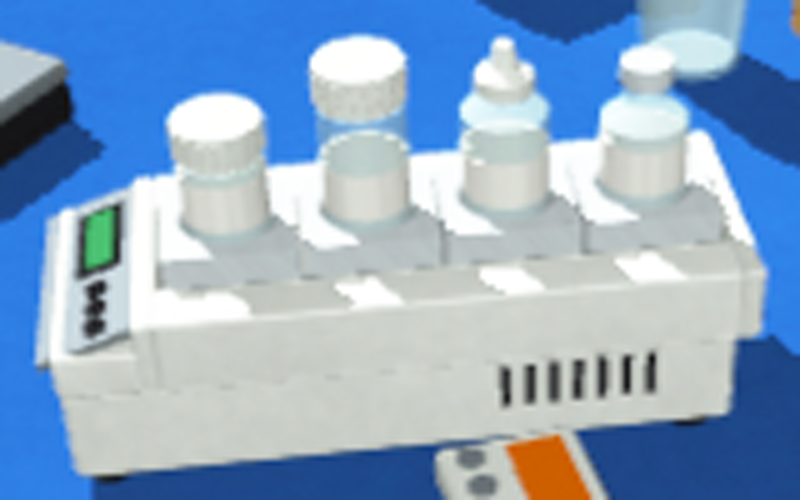

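```bash
cat > h.py <<'E'
import numpy as np
from plant import cams,monitor
def ray(f,u,v,z):
    R=np.array(f["R"]);t=np.array(f["t"]);F=192/np.tan(np.radians(f["fovy"])/2)
    d=R.T@np.array([(u-f["cx"])/F,(v-f["cy"])/F,1]);c=-R.T@t
    return (c+d*(z-c[2])/d[2])[:2]
def rep(P,name):
    TL,TR,BL,BR=P   # far-left, far-right, near-left, near-right
    c=np.mean(P,0);ax=(TL+TR-BL-BR);ax/=np.hypot(*ax)
    print(name,"centre",c.round(1),"len",np.hypot(*(TL-BL)).round(1),np.hypot(*(TR-BR)).round(1),"wid",np.hypot(*(TL-TR)).round(1),np.hypot(*(BL-BR)).round(1),"ang",np.degrees(np.arctan2(ax[1],ax[0])).round(2))
    for x in(-85.5,-28.5,28.5,85.5):print((c+x*ax).round(1))
E
python3 - <<'E'
from h import *
import cv2
f=cams.grab_frame("top");s=cams.grab_frame("side")
A=lambda x,y,z:ray(f,(x+.5)/3.4-.5+100,(y+.5)/3.4-.5+120,z)
B=lambda x,y,z:ray(f,(x-323+.5)/3.4-.5+305,(y+.5)/3.4-.5+140,z)
rep([A(112,53,91),A(215,58,91),A(90,472,91),A(197,478,91)],"blocks 226x55")
rep([B(400,38,24),B(505,48,24),B(360,430,24),B(463,443,24)],"tray 231x60")
for n,x,y,z in[("short",125,424,137),("tall",124,313,157),("nozz",134,200,159),("vial",146,92,147)]:print(n,A(x,y,z).round(1))
C=lambda x,y,z:ray(s,(x+.5)/5-.5+155,(y+.5)/5-.5+90,z)
for n,x,y,z in[("short",217,120,137),("tall",359,62,157),("nozz",503,42,159),("vial",648,57,147)]:print("side",n,C(x,y,z).round(1))
E
```

```text
blocks 226x55 centre [547.9 174. ] len 227.5 228.1 wid 56.2 57.4 ang -2.5
[462.5 177.8]
[519.5 175.3]
[576.4 172.8]
[633.4 170.3]
tray 231x60 centre [ 522.8 -192.5] len 230.8 232.8 wid 62.3 60.3 ang -7.25
[ 438.  -181.7]
[ 494.6 -188.9]
[ 551.1 -196.1]
[ 607.6 -203.3]
short [463.3 178.5]
tall [519.4 174.7]
nozz [576.  169.6]
vial [632.5 166.4]
side short [464.  176.8]
side tall [520.5 173.7]
side nozz [576.9 173.9]
side vial [634.6 172.1]
```

```bash
cat > to.py <<'E'
import sys,numpy as np
from plant import monitor
from scipy.spatial.transform import Rotation as R
s=monitor.read_state();M=R.from_rotvec(s["tcp_rot"]).as_matrix()
p=np.array(s["eef_pos"]);print("t",round(s["time_s"],2),"p",p.round(1),"yaw",np.degrees(np.arctan2(M[1,0],M[0,0])).round(2),"down",M[:,1].round(3),"gap",round(s["finger_gap"],1),"F",np.round(s["wrist_force"],1))
if len(sys.argv)>3:print("tool delta",(M.T@(np.array([float(a) for a in sys.argv[1:4]])-p)).round(1))
if len(sys.argv)>4:print("wy",-(float(sys.argv[4])-np.degrees(np.arctan2(M[1,0],M[0,0]))))
E
python3 -m creep '[{"dx":-24,"dz":37,"claw":1},{"dx":-24,"dz":37,"claw":1},{"dx":-24,"dz":37,"claw":1},{"dx":-24,"dz":37,"claw":1},{"dx":-24,"dz":37,"claw":1},{"dx":-24,"dz":37,"claw":1},{"dx":-24,"dz":37,"claw":1},{"dx":-24,"dz":37,"claw":1},{"dx":-24,"dz":37,"claw":1},{"dx":-24,"dz":37,"claw":1}]'
python3 -m creep '[{"wy":-10.5,"claw":1},{"wy":-10.5,"claw":1},{"wy":-10.5,"claw":1},{"wy":-10.5,"claw":1},{"wy":-10.5,"claw":1},{"wy":-10.5,"claw":1},{"wy":-10.5,"claw":1},{"wy":-10.5,"claw":1},{"wy":-10.5,"claw":1},{"wy":-10.5,"claw":1}]'
python3 to.py 463 178 200 87.5
```

```text
t 0.2 p [ 231.3 -553.4  244.8] yaw -67.32 down [-0.     0.001 -1.   ] gap 85.3 F [-1.1 -0.1  0.4]
tool delta [-585.5   45.4  495.8]
wy -154.82441434034132schema error: expected keys dx, dy, dz, wx, wy, wz, claw
schema error: expected keys dx, dy, dz, wx, wy, wz, claw
```

```bash
python3 -m creep '[{"dx":-24,"dy":0,"dz":37,"wx":0,"wy":0,"wz":0,"claw":1},{"dx":-24,"dy":0,"dz":37,"wx":0,"wy":0,"wz":0,"claw":1},{"dx":-24,"dy":0,"dz":37,"wx":0,"wy":0,"wz":0,"claw":1},{"dx":-24,"dy":0,"dz":37,"wx":0,"wy":0,"wz":0,"claw":1},{"dx":-24,"dy":0,"dz":37,"wx":0,"wy":0,"wz":0,"claw":1},{"dx":-24,"dy":0,"dz":37,"wx":0,"wy":0,"wz":0,"claw":1},{"dx":-24,"dy":0,"dz":37,"wx":0,"wy":0,"wz":0,"claw":1},{"dx":-24,"dy":0,"dz":37,"wx":0,"wy":0,"wz":0,"claw":1},{"dx":-24,"dy":0,"dz":37,"wx":0,"wy":0,"wz":0,"claw":1},{"dx":-24,"dy":0,"dz":37,"wx":0,"wy":0,"wz":0,"claw":1}]'
python3 -m creep '[{"dx":0,"dy":0,"dz":0,"wx":0,"wy":-10.5,"wz":0,"claw":1},{"dx":0,"dy":0,"dz":0,"wx":0,"wy":-10.5,"wz":0,"claw":1},{"dx":0,"dy":0,"dz":0,"wx":0,"wy":-10.5,"wz":0,"claw":1},{"dx":0,"dy":0,"dz":0,"wx":0,"wy":-10.5,"wz":0,"claw":1},{"dx":0,"dy":0,"dz":0,"wx":0,"wy":-10.5,"wz":0,"claw":1},{"dx":0,"dy":0,"dz":0,"wx":0,"wy":-10.5,"wz":0,"claw":1},{"dx":0,"dy":0,"dz":0,"wx":0,"wy":-10.5,"wz":0,"claw":1},{"dx":0,"dy":0,"dz":0,"wx":0,"wy":-10.5,"wz":0,"claw":1},{"dx":0,"dy":0,"dz":0,"wx":0,"wy":-10.5,"wz":0,"claw":1},{"dx":0,"dy":0,"dz":0,"wx":0,"wy":-10.5,"wz":0,"claw":1}]'
python3 to.py 463 178 200 87.5
```

```text
time_s: 1.45
eef_pos: [480.8, -188.2, 245.3]
tcp_rot: [-1.371, 0.913, -0.913]
wrist_force: [0.3, 0.0, -0.7]
finger_gap: 85.3
time_s: 2.7
eef_pos: [480.1, -189.5, 245.1]
tcp_rot: [-1.507, -0.519, 0.52]
wrist_force: [1.4, -0.3, 0.6]
finger_gap: 85.6
t 2.7 p [ 480.1 -189.5  245.1] yaw 38.03 down [-0.  0. -1.] gap 85.6 F [ 1.4 -0.3  0.6]
tool delta [212.9  45.2 300. ]
wy -49.47466451161756
```

```bash
python3 -m creep '[{"dx":0,"dy":0,"dz":0,"wx":0,"wy":-9.9,"wz":0,"claw":1},{"dx":0,"dy":0,"dz":0,"wx":0,"wy":-9.9,"wz":0,"claw":1},{"dx":0,"dy":0,"dz":0,"wx":0,"wy":-9.9,"wz":0,"claw":1},{"dx":0,"dy":0,"dz":0,"wx":0,"wy":-9.9,"wz":0,"claw":1},{"dx":0,"dy":0,"dz":0,"wx":0,"wy":-9.9,"wz":0,"claw":1},{"dx":50,"dy":0,"dz":5,"wx":0,"wy":0,"wz":0,"claw":1},{"dx":50,"dy":0,"dz":5,"wx":0,"wy":0,"wz":0,"claw":1},{"dx":50,"dy":0,"dz":5,"wx":0,"wy":0,"wz":0,"claw":1},{"dx":50,"dy":0,"dz":5,"wx":0,"wy":0,"wz":0,"claw":1},{"dx":50,"dy":0,"dz":5,"wx":0,"wy":0,"wz":0,"claw":1}]'
python3 to.py 463 178 200 87.5
```

```text
time_s: 3.95
eef_pos: [467.2, 62.9, 245.3]
tcp_rot: [-1.233, -1.173, 1.173]
wrist_force: [0.5, -0.1, -0.3]
finger_gap: 85.7
t 3.95 p [467.2  62.9 245.3] yaw 87.16 down [ 0. -0. -1.] gap 85.7 F [ 0.5 -0.1 -0.3]
tool delta [114.7  45.3   9.9]
wy -0.3386017275185651
```

```bash
python3 -m creep '[{"dx":38,"dy":0,"dz":3.3,"wx":0,"wy":0,"wz":0,"claw":1},{"dx":38,"dy":0,"dz":3.3,"wx":0,"wy":0,"wz":0,"claw":1},{"dx":38.7,"dy":0,"dz":3.3,"wx":0,"wy":0,"wz":0,"claw":1},{"dx":0,"dy":30,"dz":0,"wx":0,"wy":0,"wz":0,"claw":1},{"dx":0,"dy":40,"dz":0,"wx":0,"wy":0,"wz":0,"claw":1},{"dx":0,"dy":10,"dz":0,"wx":0,"wy":0,"wz":0,"claw":1},{"dx":0,"dy":0,"dz":0,"wx":0,"wy":0,"wz":0,"claw":1}]'
cat > snap.py <<'E'
import sys,cv2,numpy as np
from plant import cams
n=sys.argv[1];x,y,w,h=map(int,sys.argv[2:6])
o=[]
for c,(x,y,w,h) in (("side",(x,y,w,h)),("top",tuple(map(int,sys.argv[6:10])) if len(sys.argv)>6 else (0,0,0,0))):
    if w:
        im=cams.grab_frame(c)["frame"][y:y+h,x:x+w,::-1];k=min(400/w,560/h);im=cv2.resize(im,None,fx=k,fy=k,interpolation=cv2.INTER_CUBIC)
        o.append(cv2.copyMakeBorder(im,0,560-im.shape[0],0,0,cv2.BORDER_CONSTANT))
cv2.imwrite(f"pics/{n}.png",np.hstack(o))
E
python3 snap.py p5 140 50 180 150 90 110 110 190; python3 to.py 463 178 113 87.5
```

```text
time_s: 4.82
eef_pos: [463.1, 176.3, 165.4]
tcp_rot: [-1.232, -1.172, 1.173]
wrist_force: [0.1, -1.0, 0.8]
finger_gap: 85.2
t 4.92 p [464.1 176.4 166.9] yaw 87.16 down [ 0.002  0.    -1.   ] gap 85.0 F [ 0.  -0.5  0.6]
tool delta [ 1.6 53.9  1.3]
wy -0.3387873608162266
```

View pics/p5.png

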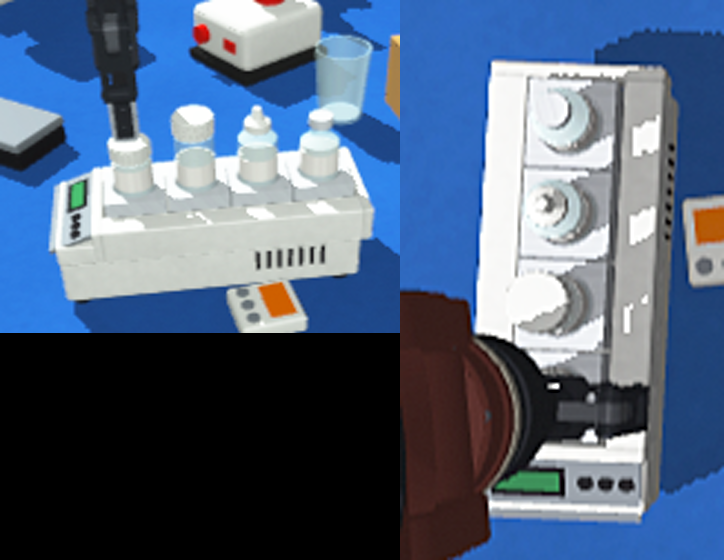

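```bash
python3 - <<'E'
from h import *
f=cams.grab_frame("side");R=np.array(f["R"]);F=192/np.tan(np.radians(f["fovy"])/2)
for y in(131,221):
  for z in (152,162,200):
    c=R@np.array([463.6,y,z])+f["t"];print(y,z,((c[:2]/c[2]*F+[f["cx"],f["cy"]]-[140,50])/.45).round(0))
E
python3 to.py
```

```text
131 152 [130. 153.]
131 162 [129. 142.]
131 200 [123.  99.]
221 152 [123. 102.]
221 162 [122.  92.]
221 200 [116.  51.]
t 4.97 p [464.2 176.4 167. ] yaw 87.16 down [ 0.002  0.    -1.   ] gap 85.4 F [ 0.2  0.4 -0.2]
```

```bash
python3 -m creep '[{"dx":1.5,"dy":20,"dz":1,"wx":0,"wy":-0.3,"wz":0,"claw":1},{"dx":0,"dy":20,"dz":0,"wx":0,"wy":0,"wz":0,"claw":1},{"dx":0,"dy":10,"dz":0,"wx":0,"wy":0,"wz":0,"claw":1},{"dx":0,"dy":3,"dz":0,"wx":0,"wy":0,"wz":0,"claw":1},{"dx":0,"dy":0,"dz":0,"wx":0,"wy":0,"wz":0,"claw":0.2},{"dx":0,"dy":0,"dz":0,"wx":0,"wy":0,"wz":0,"claw":0},{"dx":0,"dy":0,"dz":0,"wx":0,"wy":0,"wz":0,"claw":-0.2},{"dx":0,"dy":0,"dz":0,"wx":0,"wy":0,"wz":0,"claw":-1},{"dx":0,"dy":0,"dz":0,"wx":0,"wy":0,"wz":0,"claw":-1},{"dx":0,"dy":0,"dz":0,"wx":0,"wy":0,"wz":0,"claw":-1}]'
python3 to.py 463 178 113 87.5
```

```text
time_s: 6.22
eef_pos: [462.9, 178.0, 113.0]
tcp_rot: [-1.231, -1.178, 1.176]
wrist_force: [-0.3, -0.6, 5.1]
finger_gap: 34.6
t 6.22 p [462.9 178.  113. ] yaw 87.48 down [ 0.001 -0.    -1.   ] gap 34.6 F [-0.3 -0.6  5.1]
tool delta [-0.  -0.  -0.1]
wy -0.022864016144666266
```

```bash
python3 -m creep '[{"dx":0,"dy":-5,"dz":0,"wx":0,"wy":0,"wz":0,"claw":-1},{"dx":0,"dy":-15,"dz":0,"wx":0,"wy":0,"wz":0,"claw":-1},{"dx":0,"dy":-15,"dz":0,"wx":0,"wy":0,"wz":0,"claw":-1},{"dx":0,"dy":-15,"dz":0,"wx":0,"wy":0,"wz":0,"claw":-1},{"dx":0,"dy":-10,"dz":0,"wx":0,"wy":0,"wz":0,"claw":-1},{"dx":0,"dy":0,"dz":0,"wx":0,"wy":4.7,"wz":0,"claw":-1},{"dx":-10,"dy":0,"dz":0,"wx":0,"wy":0,"wz":0,"claw":-1},{"dx":-30,"dy":0,"dz":-2,"wx":0,"wy":0,"wz":0,"claw":-1},{"dx":-40,"dy":0,"dz":-2,"wx":0,"wy":0,"wz":0,"claw":-1},{"dx":-40,"dy":0,"dz":-2,"wx":0,"wy":0,"wz":0,"claw":-1}]'
python3 to.py 438 -181.7 173 82.75
```

```text
time_s: 7.48
eef_pos: [452.8, 56.7, 172.2]
tcp_rot: [-1.265, -1.117, 1.118]
wrist_force: [1.1, 0.8, -0.6]
finger_gap: 34.8
t 7.47 p [452.8  56.7 172.2] yaw 82.92 down [-0. -0. -1.] gap 34.8 F [ 1.1  0.8 -0.6]
tool delta [-238.4   -0.7  -14.7]
wy 0.16919580625220476
```

```bash
python3 -m creep '[{"dx":-40,"dy":0,"dz":-2.5,"wx":0,"wy":0,"wz":0,"claw":-1},{"dx":-45,"dy":0,"dz":-2.5,"wx":0,"wy":0,"wz":0,"claw":-1},{"dx":-45,"dy":0,"dz":-2.5,"wx":0,"wy":0,"wz":0,"claw":-1},{"dx":-45,"dy":0,"dz":-2.5,"wx":0,"wy":0,"wz":0,"claw":-1},{"dx":-35,"dy":0,"dz":-2.5,"wx":0,"wy":0,"wz":0,"claw":-1},{"dx":-20,"dy":0,"dz":-2,"wx":0,"wy":0,"wz":0,"claw":-1},{"dx":-8,"dy":0,"dz":0,"wx":0,"wy":0,"wz":0,"claw":-1},{"dx":0,"dy":25,"dz":0,"wx":0,"wy":0,"wz":0,"claw":-1},{"dx":0,"dy":25,"dz":0,"wx":0,"wy":0,"wz":0,"claw":-1},{"dx":0,"dy":0,"dz":0,"wx":0,"wy":0,"wz":0,"claw":-1}]'
python3 to.py 438 -181.7 47 82.75;python3 snap.py p6 150 180 220 170 300 140 80 160
```

```text
time_s: 8.72
eef_pos: [436.7, -178.1, 120.6]
tcp_rot: [-1.262, -1.116, 1.117]
wrist_force: [0.5, -0.2, -0.5]
finger_gap: 34.3
t 8.72 p [ 436.7 -178.1  120.6] yaw 82.86 down [-0.003  0.002 -1.   ] gap 34.3 F [ 0.5 -0.2 -0.5]
tool delta [-3.5 73.6 -2. ]
wy 0.11489961122374837
```

View pics/p6.png

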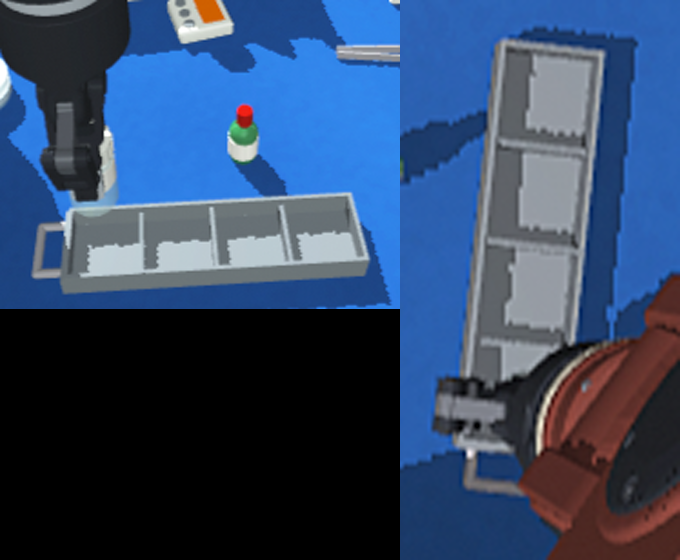

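```bash
python3 - <<'E'
from h import *
f=cams.grab_frame("side")
for n,x,y in(("FL",72,209),("FR",351,195),("NR",368,257),("NL",64,279)):print(n,ray(f,150+(x+.5)/1.818-.5,180+(y+.5)/1.818-.5,24).round(1))
E
python3 -m creep '[{"dx":-3.5,"dy":15,"dz":-2,"wx":0,"wy":0,"wz":0,"claw":-1},{"dx":0,"dy":20,"dz":0,"wx":0,"wy":0,"wz":0,"claw":-1},{"dx":0,"dy":15,"dz":0,"wx":0,"wy":0,"wz":0,"claw":-1},{"dx":0,"dy":10,"dz":0,"wx":0,"wy":0,"wz":0,"claw":-1},{"dx":0,"dy":5,"dz":0,"wx":0,"wy":0,"wz":0,"claw":-1},{"dx":0,"dy":3,"dz":0,"wx":0,"wy":0,"wz":0,"claw":-1},{"dx":0,"dy":0,"dz":0,"wx":0,"wy":0,"wz":0,"claw":-1}]'
python3 to.py 438 -181.7 47 82.75
```

```text
FL [ 415.  -149.7]
FR [ 640.8 -180.6]
NR [ 633.7 -235. ]
NL [ 405.9 -208.7]
time_s: 9.75
eef_pos: [439.4, -183.6, 54.5]
tcp_rot: [-1.267, -1.116, 1.116]
wrist_force: [-0.8, 0.2, -1.0]
finger_gap: 34.8
t 9.75 p [ 439.4 -183.6   54.5] yaw 82.78 down [ 0. -0. -1.] gap 34.8 F [-0.8  0.2 -1. ]
tool delta [1.7 7.5 1.6]
wy 0.02844828999128879
```

```bash
python3 -m creep '[{"dx":1.5,"dy":3,"dz":1.5,"wx":0,"wy":0,"wz":0,"claw":-1},{"dx":0,"dy":2,"dz":0,"wx":0,"wy":0,"wz":0,"claw":-1},{"dx":0,"dy":1,"dz":0,"wx":0,"wy":0,"wz":0,"claw":-1},{"dx":0,"dy":1,"dz":0,"wx":0,"wy":0,"wz":0,"claw":-1},{"dx":0,"dy":0,"dz":0,"wx":0,"wy":0,"wz":0,"claw":-1}]'
python3 to.py 438 -181.7 47 82.75
```

```text
time_s: 10.38
eef_pos: [437.9, -181.8, 47.2]
tcp_rot: [-1.266, -1.116, 1.116]
wrist_force: [0.2, -0.2, -0.6]
finger_gap: 34.6
t 10.38 p [ 437.9 -181.8   47.2] yaw 82.78 down [-0. -0. -1.] gap 34.6 F [ 0.2 -0.2 -0.6]
tool delta [ 0.1  0.2 -0. ]
wy 0.028740446787139717
```

```bash
python3 -m creep '[{"dx":0,"dy":0.7,"dz":0,"wx":0,"wy":0,"wz":0,"claw":-1},{"dx":0,"dy":0,"dz":0,"wx":0,"wy":0,"wz":0,"claw":-1}]'
python3 -m creep '[{"dx":0,"dy":0.7,"dz":0,"wx":0,"wy":0,"wz":0,"claw":-1},{"dx":0,"dy":0,"dz":0,"wx":0,"wy":0,"wz":0,"claw":-1}]'
python3 to.py 438 -181.7 47 82.75
```

```text
time_s: 10.62
eef_pos: [438.1, -181.9, 47.0]
tcp_rot: [-1.266, -1.116, 1.116]
wrist_force: [-1.4, 0.8, 5.6]
finger_gap: 34.4
time_s: 10.88
eef_pos: [438.2, -181.9, 47.0]
tcp_rot: [-1.267, -1.116, 1.116]
wrist_force: [-4.4, 4.6, 11.9]
finger_gap: 34.7
t 10.88 p [ 438.2 -181.9   47. ] yaw 82.79 down [ 0. -0. -1.] gap 34.7 F [-4.4  4.6 11.9]
tool delta [ 0.2 -0.   0.2]
wy 0.03825155330106611
```

```bash
python3 -m creep '[{"dx":0,"dy":-0.8,"dz":0,"wx":0,"wy":0,"wz":0,"claw":-0.1},{"dx":0,"dy":0,"dz":0,"wx":0,"wy":0,"wz":0,"claw":0.3},{"dx":0,"dy":0,"dz":0,"wx":0,"wy":0,"wz":0,"claw":1},{"dx":0,"dy":0,"dz":0,"wx":0,"wy":0,"wz":0,"claw":1},{"dx":0,"dy":-20,"dz":0,"wx":0,"wy":0,"wz":0,"claw":1},{"dx":0,"dy":-45,"dz":0,"wx":0,"wy":0,"wz":0,"claw":1},{"dx":0,"dy":-45,"dz":0,"wx":0,"wy":0,"wz":0,"claw":1},{"dx":0,"dy":-45,"dz":0,"wx":0,"wy":-4.7,"wz":0,"claw":1},{"dx":30,"dy":0,"dz":-8,"wx":0,"wy":0,"wz":0,"claw":1},{"dx":50,"dy":0,"dz":-8,"wx":0,"wy":0,"wz":0,"claw":1}]'
python3 to.py 519.7 174.8 200 87.5;python3 snap.py p7 150 180 220 170 300 140 80 160
```

```text
time_s: 12.12
eef_pos: [458.0, -102.8, 202.3]
tcp_rot: [-1.232, -1.175, 1.175]
wrist_force: [1.0, 0.3, -0.4]
finger_gap: 85.2
t 12.12 p [ 458.  -102.8  202.3] yaw 87.32 down [ 0.001 -0.001 -1.   ] gap 85.2 F [ 1.   0.3 -0.4]
tool delta [280.2   2.1 -48.7]
wy -0.17505545116793542
```

View pics/p7.png

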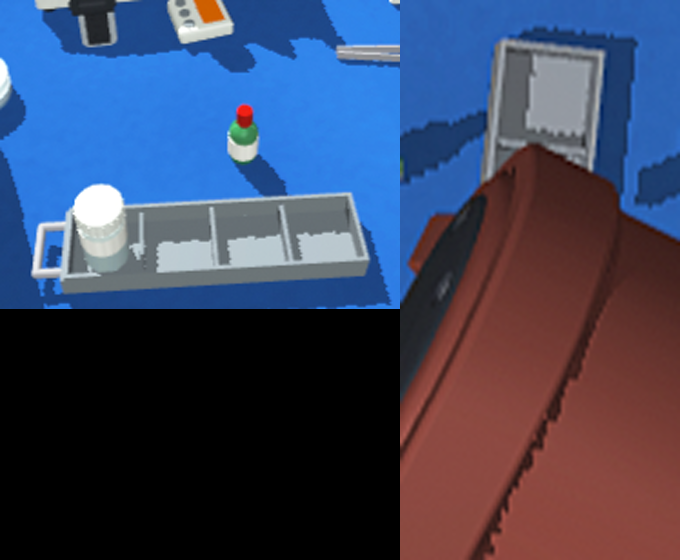

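```bash
python3 -m creep '[{"dx":50,"dy":0,"dz":-9,"wx":0,"wy":0,"wz":0,"claw":1},{"dx":55,"dy":0,"dz":-9,"wx":0,"wy":0,"wz":0,"claw":1},{"dx":55,"dy":0,"dz":-9,"wx":0,"wy":0,"wz":0,"claw":1},{"dx":55,"dy":0,"dz":-9,"wx":0,"wy":0,"wz":0,"claw":1},{"dx":40,"dy":0,"dz":-8,"wx":0,"wy":0,"wz":0,"claw":1},{"dx":18,"dy":0,"dz":-4,"wx":0,"wy":0,"wz":0,"claw":1},{"dx":7,"dy":15,"dz":0,"wx":0,"wy":0,"wz":0,"claw":1},{"dx":0,"dy":0,"dz":0,"wx":0,"wy":0,"wz":0,"claw":1},{"dx":0,"dy":0,"dz":0,"wx":0,"wy":0,"wz":0,"claw":1}]'
python3 to.py 519.7 174.8 126 87.5
```

```text
time_s: 13.35
eef_pos: [517.6, 173.9, 186.4]
tcp_rot: [-1.23, -1.175, 1.176]
wrist_force: [-0.1, -0.5, 0.1]
finger_gap: 85.8
t 13.35 p [517.6 173.9 186.4] yaw 87.4 down [-0.001 -0.    -1.   ] gap 85.8 F [-0.1 -0.5  0.1]
tool delta [ 1.  60.4 -2.1]
wy -0.09758551590849152
```

```bash
python3 -m creep '[{"dx":1,"dy":20,"dz":-2,"wx":0,"wy":0,"wz":0,"claw":1},{"dx":0,"dy":25,"dz":0,"wx":0,"wy":0,"wz":0,"claw":1},{"dx":0,"dy":12,"dz":0,"wx":0,"wy":0,"wz":0,"claw":1},{"dx":0,"dy":3.5,"dz":0,"wx":0,"wy":0,"wz":0,"claw":1},{"dx":0,"dy":0,"dz":0,"wx":0,"wy":0,"wz":0,"claw":0.2},{"dx":0,"dy":0,"dz":0,"wx":0,"wy":0,"wz":0,"claw":0},{"dx":0,"dy":0,"dz":0,"wx":0,"wy":0,"wz":0,"claw":-0.2},{"dx":0,"dy":0,"dz":0,"wx":0,"wy":0,"wz":0,"claw":-1},{"dx":0,"dy":0,"dz":0,"wx":0,"wy":0,"wz":0,"claw":-1},{"dx":0,"dy":0,"dz":0,"wx":0,"wy":0,"wz":0,"claw":-1}]'
python3 to.py 519.7 174.8 126 87.5
```

```text
time_s: 14.6
eef_pos: [520.3, 176.0, 127.1]
tcp_rot: [-1.231, -1.178, 1.176]
wrist_force: [-0.8, -0.4, 6.0]
finger_gap: 34.8
t 14.6 p [520.3 176.  127.1] yaw 87.48 down [ 0.002 -0.    -1.   ] gap 34.8 F [-0.8 -0.4  6. ]
tool delta [-1.2  1.1  0.6]
wy -0.020801832228769968
```

```bash
python3 -m creep '[{"dx":0,"dy":-5,"dz":0,"wx":0,"wy":0,"wz":0,"claw":-1},{"dx":0,"dy":-15,"dz":0,"wx":0,"wy":0,"wz":0,"claw":-1},{"dx":0,"dy":-15,"dz":0,"wx":0,"wy":0,"wz":0,"claw":-1},{"dx":0,"dy":-15,"dz":0,"wx":0,"wy":0,"wz":0,"claw":-1},{"dx":0,"dy":-10,"dz":0,"wx":0,"wy":0,"wz":0,"claw":-1},{"dx":0,"dy":0,"dz":0,"wx":0,"wy":4.7,"wz":0,"claw":-1},{"dx":-10,"dy":0,"dz":0,"wx":0,"wy":0,"wz":0,"claw":-1},{"dx":-30,"dy":0,"dz":-2,"wx":0,"wy":0,"wz":0,"claw":-1},{"dx":-40,"dy":0,"dz":-2,"wx":0,"wy":0,"wz":0,"claw":-1},{"dx":-40,"dy":0,"dz":-2,"wx":0,"wy":0,"wz":0,"claw":-1}]'
python3 -m creep '[{"dx":-40,"dy":0,"dz":-2.5,"wx":0,"wy":0,"wz":0,"claw":-1},{"dx":-45,"dy":0,"dz":-2.5,"wx":0,"wy":0,"wz":0,"claw":-1},{"dx":-45,"dy":0,"dz":-2.5,"wx":0,"wy":0,"wz":0,"claw":-1},{"dx":-45,"dy":0,"dz":-2.5,"wx":0,"wy":0,"wz":0,"claw":-1},{"dx":-40,"dy":0,"dz":-2.5,"wx":0,"wy":0,"wz":0,"claw":-1},{"dx":-20,"dy":0,"dz":-2,"wx":0,"wy":0,"wz":0,"claw":-1},{"dx":-8,"dy":0,"dz":0,"wx":0,"wy":0,"wz":0,"claw":-1},{"dx":0,"dy":0,"dz":0,"wx":0,"wy":0,"wz":0,"claw":-1},{"dx":0,"dy":0,"dz":0,"wx":0,"wy":0,"wz":0,"claw":-1}]'
python3 to.py 494.6 -188.9 61.1 82.75
```

```text
time_s: 15.85
eef_pos: [510.1, 54.6, 186.1]
tcp_rot: [-1.265, -1.117, 1.118]
wrist_force: [-0.1, -0.5, -0.7]
finger_gap: 34.7
time_s: 16.98
eef_pos: [494.6, -185.7, 186.2]
tcp_rot: [-1.265, -1.117, 1.117]
wrist_force: [0.8, -0.1, -0.8]
finger_gap: 34.8
t 16.98 p [ 494.6 -185.7  186.2] yaw 82.86 down [-0.  0. -1.] gap 34.8 F [ 0.8 -0.1 -0.8]
tool delta [ -3.2 125.1  -0.4]
wy 0.11055480034578125
```

```bash
python3 -m creep '[{"dx":-3.2,"dy":15,"dz":-0.4,"wx":0,"wy":0,"wz":0,"claw":-1},{"dx":0,"dy":25,"dz":0,"wx":0,"wy":0,"wz":0,"claw":-1},{"dx":0,"dy":30,"dz":0,"wx":0,"wy":0,"wz":0,"claw":-1},{"dx":0,"dy":25,"dz":0,"wx":0,"wy":0,"wz":0,"claw":-1},{"dx":0,"dy":15,"dz":0,"wx":0,"wy":0,"wz":0,"claw":-1},{"dx":0,"dy":7,"dz":0,"wx":0,"wy":0,"wz":0,"claw":-1},{"dx":0,"dy":3,"dz":0,"wx":0,"wy":0,"wz":0,"claw":-1},{"dx":0,"dy":0,"dz":0,"wx":0,"wy":0,"wz":0,"claw":-1},{"dx":0,"dy":0,"dz":0,"wx":0,"wy":0,"wz":0,"claw":-1}]'
python3 to.py 494.6 -188.9 61.1 82.75
```

```text
time_s: 18.1
eef_pos: [494.9, -190.3, 66.9]
tcp_rot: [-1.267, -1.116, 1.116]
wrist_force: [-0.7, 0.6, -1.6]
finger_gap: 34.8
t 18.1 p [ 494.9 -190.3   66.9] yaw 82.78 down [ 0.001 -0.001 -1.   ] gap 34.8 F [-0.7  0.6 -1.6]
tool delta [1.3 5.8 0.5]
wy 0.02615951775329961
```

```bash
python3 -m creep '[{"dx":1,"dy":3,"dz":0.5,"wx":0,"wy":0,"wz":0,"claw":-1},{"dx":0,"dy":1.5,"dz":0,"wx":0,"wy":0,"wz":0,"claw":-1},{"dx":0,"dy":0.6,"dz":0,"wx":0,"wy":0,"wz":0,"claw":-1},{"dx":0,"dy":0,"dz":0,"wx":0,"wy":0,"wz":0,"claw":-1}]'
python3 -m creep '[{"dx":0,"dy":0.7,"dz":0,"wx":0,"wy":0,"wz":0,"claw":-1},{"dx":0,"dy":0,"dz":0,"wx":0,"wy":0,"wz":0,"claw":-1}]'
python3 -m creep '[{"dx":0,"dy":0.7,"dz":0,"wx":0,"wy":0,"wz":0,"claw":-1},{"dx":0,"dy":0,"dz":0,"wx":0,"wy":0,"wz":0,"claw":-1}]'
```

```text
time_s: 18.6
eef_pos: [494.1, -188.9, 61.1]
tcp_rot: [-1.266, -1.116, 1.116]
wrist_force: [0.1, 0.5, 0.2]
finger_gap: 34.6
time_s: 18.85
eef_pos: [494.2, -189.0, 61.1]
tcp_rot: [-1.267, -1.116, 1.116]
wrist_force: [-3.0, 2.5, 6.4]
finger_gap: 34.6
time_s: 19.1
eef_pos: [494.3, -189.0, 61.1]
tcp_rot: [-1.267, -1.116, 1.116]
wrist_force: [-5.6, 2.5, 12.0]
finger_gap: 34.6
```

```bash
python3 -m creep '[{"dx":0,"dy":-0.8,"dz":0,"wx":0,"wy":0,"wz":0,"claw":-0.1},{"dx":0,"dy":0,"dz":0,"wx":0,"wy":0,"wz":0,"claw":0.3},{"dx":0,"dy":0,"dz":0,"wx":0,"wy":0,"wz":0,"claw":1},{"dx":0,"dy":0,"dz":0,"wx":0,"wy":0,"wz":0,"claw":1},{"dx":0,"dy":-20,"dz":0,"wx":0,"wy":0,"wz":0,"claw":1},{"dx":0,"dy":-45,"dz":0,"wx":0,"wy":0,"wz":0,"claw":1},{"dx":0,"dy":-45,"dz":0,"wx":0,"wy":0,"wz":0,"claw":1},{"dx":0,"dy":-35,"dz":0,"wx":0,"wy":-4.7,"wz":0,"claw":1},{"dx":30,"dy":0,"dz":-8,"wx":0,"wy":0,"wz":0,"claw":1},{"dx":50,"dy":0,"dz":-8,"wx":0,"wy":0,"wz":0,"claw":1}]'
python3 to.py 576.6 172.5 200 87.5;python3 snap.py p8 150 180 220 170
```

```text
time_s: 20.35
eef_pos: [514.1, -110.0, 205.9]
tcp_rot: [-1.232, -1.175, 1.175]
wrist_force: [0.4, 0.7, -0.5]
finger_gap: 85.4
t 20.35 p [ 514.1 -110.   205.9] yaw 87.33 down [ 0.001 -0.001 -1.   ] gap 85.4 F [ 0.4  0.7 -0.5]
tool delta [285.1   5.8 -49.3]
wy -0.16950407041647964
```

View pics/p8.png

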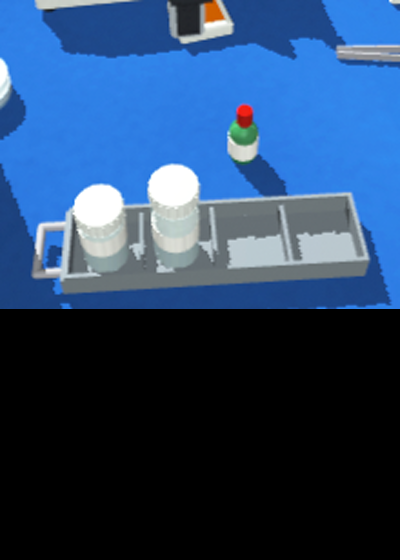

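The picture shows both jars upright in places one and two (caps at about (100,207) and (174,185) in the crop). Next the nozzle bottle.

```bash
python3 -m creep '[{"dx":50,"dy":0,"dz":-9,"wx":0,"wy":0,"wz":0,"claw":1},{"dx":55,"dy":0,"dz":-9,"wx":0,"wy":0,"wz":0,"claw":1},{"dx":55,"dy":0,"dz":-9,"wx":0,"wy":0,"wz":0,"claw":1},{"dx":55,"dy":0,"dz":-9,"wx":0,"wy":0,"wz":0,"claw":1},{"dx":43,"dy":0,"dz":-8,"wx":0,"wy":0,"wz":0,"claw":1},{"dx":20,"dy":0,"dz":-5,"wx":0,"wy":0,"wz":0,"claw":1},{"dx":7,"dy":15,"dz":0,"wx":0,"wy":0,"wz":0,"claw":1},{"dx":0,"dy":0,"dz":0,"wx":0,"wy":0,"wz":0,"claw":1},{"dx":0,"dy":0,"dz":0,"wx":0,"wy":0,"wz":0,"claw":1}]'
python3 to.py 576.6 172.5 118 87.5
```

```text
time_s: 21.52
eef_pos: [574.9, 171.6, 190.2]
tcp_rot: [-1.23, -1.175, 1.176]
wrist_force: [1.2, -0.2, -0.1]
finger_gap: 85.6
t 21.52 p [574.9 171.6 190.2] yaw 87.4 down [-0.001 -0.    -1.   ] gap 85.6 F [ 1.2 -0.2 -0.1]
tool delta [ 1.  72.2 -1.7]
wy -0.10333862324146992
```

```bash
python3 -m creep '[{"dx":0.5,"dy":20,"dz":-1.5,"wx":0,"wy":0,"wz":0,"claw":1},{"dx":0,"dy":25,"dz":0,"wx":0,"wy":0,"wz":0,"claw":1},{"dx":0,"dy":18,"dz":0,"wx":0,"wy":0,"wz":0,"claw":1},{"dx":0,"dy":7,"dz":0,"wx":0,"wy":0,"wz":0,"claw":1},{"dx":0,"dy":2.5,"dz":0,"wx":0,"wy":0,"wz":0,"claw":0.2},{"dx":0,"dy":0,"dz":0,"wx":0,"wy":0,"wz":0,"claw":0},{"dx":0,"dy":0,"dz":0,"wx":0,"wy":0,"wz":0,"claw":-0.2},{"dx":0,"dy":0,"dz":0,"wx":0,"wy":0,"wz":0,"claw":-1},{"dx":0,"dy":0,"dz":0,"wx":0,"wy":0,"wz":0,"claw":-1},{"dx":0,"dy":0,"dz":0,"wx":0,"wy":0,"wz":0,"claw":-1}]'
python3 to.py 576.6 172.5 118 87.5
```

```text
time_s: 22.78
eef_pos: [577.3, 173.3, 119.1]
tcp_rot: [-1.231, -1.178, 1.176]
wrist_force: [-0.9, -1.2, 6.0]
finger_gap: 34.4
t 22.77 p [577.3 173.3 119.1] yaw 87.48 down [ 0.002 -0.    -1.   ] gap 34.4 F [-0.9 -1.2  6. ]
tool delta [-0.8  1.1  0.6]
wy -0.023353193091992352
```

```bash
python3 -m creep '[{"dx":0,"dy":-5,"dz":0,"wx":0,"wy":0,"wz":0,"claw":-1},{"dx":0,"dy":-15,"dz":0,"wx":0,"wy":0,"wz":0,"claw":-1},{"dx":0,"dy":-15,"dz":0,"wx":0,"wy":0,"wz":0,"claw":-1},{"dx":0,"dy":-15,"dz":0,"wx":0,"wy":0,"wz":0,"claw":-1},{"dx":0,"dy":-10,"dz":0,"wx":0,"wy":0,"wz":0,"claw":-1},{"dx":0,"dy":0,"dz":0,"wx":0,"wy":4.7,"wz":0,"claw":-1},{"dx":-10,"dy":0,"dz":0,"wx":0,"wy":0,"wz":0,"claw":-1},{"dx":-30,"dy":0,"dz":-2,"wx":0,"wy":0,"wz":0,"claw":-1},{"dx":-40,"dy":0,"dz":-2,"wx":0,"wy":0,"wz":0,"claw":-1},{"dx":-40,"dy":0,"dz":-2,"wx":0,"wy":0,"wz":0,"claw":-1}]'
python3 -m creep '[{"dx":-40,"dy":0,"dz":-2.5,"wx":0,"wy":0,"wz":0,"claw":-1},{"dx":-45,"dy":0,"dz":-2.5,"wx":0,"wy":0,"wz":0,"claw":-1},{"dx":-45,"dy":0,"dz":-2.5,"wx":0,"wy":0,"wz":0,"claw":-1},{"dx":-45,"dy":0,"dz":-2.5,"wx":0,"wy":0,"wz":0,"claw":-1},{"dx":-42,"dy":0,"dz":-2.5,"wx":0,"wy":0,"wz":0,"claw":-1},{"dx":-22,"dy":0,"dz":-2,"wx":0,"wy":0,"wz":0,"claw":-1},{"dx":-10,"dy":0,"dz":0,"wx":0,"wy":0,"wz":0,"claw":-1},{"dx":0,"dy":0,"dz":0,"wx":0,"wy":0,"wz":0,"claw":-1},{"dx":0,"dy":0,"dz":0,"wx":0,"wy":0,"wz":0,"claw":-1}]'
python3 to.py 551.1 -196.1 53.1 82.75
```

```text
time_s: 24.02
eef_pos: [567.0, 51.9, 177.9]
tcp_rot: [-1.265, -1.117, 1.118]
wrist_force: [0.4, 0.9, -0.4]
finger_gap: 34.7
time_s: 25.15
eef_pos: [550.7, -194.2, 178.0]
tcp_rot: [-1.265, -1.117, 1.117]
wrist_force: [0.5, 0.6, -0.9]
finger_gap: 34.5
t 25.15 p [ 550.7 -194.2  178. ] yaw 82.86 down [-0.  0. -1.] gap 34.5 F [ 0.5  0.6 -0.9]
tool delta [ -1.9 124.9  -0.6]
wy 0.1116490257117988
```

```bash
python3 -m creep '[{"dx":-0.8,"dy":15,"dz":-0.4,"wx":0,"wy":0,"wz":0,"claw":-1},{"dx":0,"dy":25,"dz":0,"wx":0,"wy":0,"wz":0,"claw":-1},{"dx":0,"dy":30,"dz":0,"wx":0,"wy":0,"wz":0,"claw":-1},{"dx":0,"dy":25,"dz":0,"wx":0,"wy":0,"wz":0,"claw":-1},{"dx":0,"dy":15,"dz":0,"wx":0,"wy":0,"wz":0,"claw":-1},{"dx":0,"dy":7,"dz":0,"wx":0,"wy":0,"wz":0,"claw":-1},{"dx":0,"dy":3,"dz":0,"wx":0,"wy":0,"wz":0,"claw":-1},{"dx":0,"dy":0,"dz":0,"wx":0,"wy":0,"wz":0,"claw":-1},{"dx":0,"dy":0,"dz":0,"wx":0,"wy":0,"wz":0,"claw":-1}]'
python3 to.py 551.1 -196.1 53.1 82.75
```

```text
time_s: 26.28
eef_pos: [551.3, -196.5, 58.8]
tcp_rot: [-1.267, -1.116, 1.116]
wrist_force: [-0.5, -0.0, -0.9]
finger_gap: 34.1
t 26.27 p [ 551.3 -196.5   58.8] yaw 82.78 down [ 0.001 -0.001 -1.   ] gap 34.1 F [-0.5 -0.  -0.9]
tool delta [0.4 5.7 0.3]
wy 0.027358454106803265
```

```bash
python3 -m creep '[{"dx":0,"dy":3,"dz":0,"wx":0,"wy":0,"wz":0,"claw":-1},{"dx":0,"dy":1.5,"dz":0,"wx":0,"wy":0,"wz":0,"claw":-1},{"dx":0,"dy":0.6,"dz":0,"wx":0,"wy":0,"wz":0,"claw":-1},{"dx":0,"dy":0,"dz":0,"wx":0,"wy":0,"wz":0,"claw":-1}]'
python3 -m creep '[{"dx":0,"dy":0.7,"dz":0,"wx":0,"wy":0,"wz":0,"claw":-1},{"dx":0,"dy":0,"dz":0,"wx":0,"wy":0,"wz":0,"claw":-1}]'
python3 -m creep '[{"dx":0,"dy":0.7,"dz":0,"wx":0,"wy":0,"wz":0,"claw":-1},{"dx":0,"dy":0,"dz":0,"wx":0,"wy":0,"wz":0,"claw":-1}]'
```

```text
time_s: 26.78
eef_pos: [550.9, -196.2, 53.1]
tcp_rot: [-1.266, -1.116, 1.116]
wrist_force: [-1.0, 0.8, 2.3]
finger_gap: 34.3
time_s: 27.02
eef_pos: [551.0, -196.3, 53.1]
tcp_rot: [-1.267, -1.116, 1.116]
wrist_force: [-3.0, 1.6, 8.2]
finger_gap: 34.2
time_s: 27.28
eef_pos: [551.1, -196.3, 53.0]
tcp_rot: [-1.267, -1.116, 1.116]
wrist_force: [-4.6, 3.0, 12.3]
finger_gap: 34.1
```

```bash
python3 -m creep '[{"dx":0,"dy":-0.8,"dz":0,"wx":0,"wy":0,"wz":0,"claw":-0.1},{"dx":0,"dy":0,"dz":0,"wx":0,"wy":0,"wz":0,"claw":0.3},{"dx":0,"dy":0,"dz":0,"wx":0,"wy":0,"wz":0,"claw":1},{"dx":0,"dy":0,"dz":0,"wx":0,"wy":0,"wz":0,"claw":1},{"dx":0,"dy":-20,"dz":0,"wx":0,"wy":0,"wz":0,"claw":1},{"dx":0,"dy":-45,"dz":0,"wx":0,"wy":0,"wz":0,"claw":1},{"dx":0,"dy":-45,"dz":0,"wx":0,"wy":0,"wz":0,"claw":1},{"dx":0,"dy":-35,"dz":0,"wx":0,"wy":-4.7,"wz":0,"claw":1},{"dx":30,"dy":0,"dz":-8,"wx":0,"wy":0,"wz":0,"claw":1},{"dx":50,"dy":0,"dz":-8,"wx":0,"wy":0,"wz":0,"claw":1}]'
python3 to.py 633.6 170 200 87.5;python3 snap.py p9 150 180 220 170
```

```text
time_s: 28.52
eef_pos: [571.0, -117.5, 199.6]
tcp_rot: [-1.234, -1.176, 1.175]
wrist_force: [0.8, 0.1, 0.1]
finger_gap: 85.0
t 28.52 p [ 571.  -117.5  199.6] yaw 87.33 down [ 0.003 -0.001 -1.   ] gap 85.0 F [0.8 0.1 0.1]
tool delta [290.1  -0.7 -49.1]
wy -0.16983108473792186
```

View pics/p9.png

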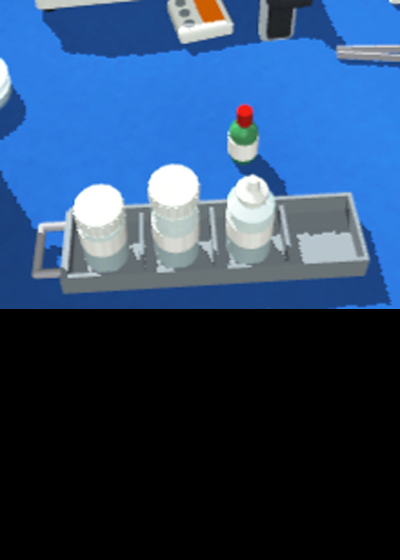

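The nozzle bottle stands upright in place three (about (249,220) in the crop). The vial is next.

```bash
python3 -m creep '[{"dx":50,"dy":0,"dz":-9,"wx":0,"wy":0,"wz":0,"claw":1},{"dx":55,"dy":0,"dz":-9,"wx":0,"wy":0,"wz":0,"claw":1},{"dx":55,"dy":0,"dz":-9,"wx":0,"wy":0,"wz":0,"claw":1},{"dx":55,"dy":0,"dz":-9,"wx":0,"wy":0,"wz":0,"claw":1},{"dx":46,"dy":0,"dz":-8,"wx":0,"wy":0,"wz":0,"claw":1},{"dx":22,"dy":0,"dz":-5,"wx":0,"wy":0,"wz":0,"claw":1},{"dx":7,"dy":15,"dz":0,"wx":0,"wy":0,"wz":0,"claw":1},{"dx":0,"dy":0,"dz":0,"wx":0,"wy":0,"wz":0,"claw":1},{"dx":0,"dy":0,"dz":0,"wx":0,"wy":0,"wz":0,"claw":1}]'
python3 to.py 633.6 170 112 87.5
```

```text
time_s: 29.7
eef_pos: [631.9, 169.5, 182.3]
tcp_rot: [-1.23, -1.175, 1.176]
wrist_force: [-0.9, 0.2, -0.0]
finger_gap: 85.1
t 29.7 p [631.9 169.5 182.3] yaw 87.41 down [-0. -0. -1.] gap 85.1 F [-0.9  0.2 -0. ]
tool delta [ 0.6 70.3 -1.7]
wy -0.08805972739595802
```

```bash
python3 -m creep '[{"dx":0,"dy":20,"dz":-1.2,"wx":0,"wy":0,"wz":0,"claw":1},{"dx":0,"dy":25,"dz":0,"wx":0,"wy":0,"wz":0,"claw":1},{"dx":0,"dy":16,"dz":0,"wx":0,"wy":0,"wz":0,"claw":1},{"dx":0,"dy":7,"dz":0,"wx":0,"wy":0,"wz":0,"claw":1},{"dx":0,"dy":3,"dz":0,"wx":0,"wy":0,"wz":0,"claw":0.2},{"dx":0,"dy":0,"dz":0,"wx":0,"wy":0,"wz":0,"claw":0},{"dx":0,"dy":0,"dz":0,"wx":0,"wy":0,"wz":0,"claw":-0.2},{"dx":0,"dy":0,"dz":0,"wx":0,"wy":0,"wz":0,"claw":-1},{"dx":0,"dy":0,"dz":0,"wx":0,"wy":0,"wz":0,"claw":-1},{"dx":0,"dy":0,"dz":0,"wx":0,"wy":0,"wz":0,"claw":-1}]'
python3 to.py 633.6 170 112 87.5
```

```text
time_s: 30.95
eef_pos: [633.9, 170.6, 112.4]
tcp_rot: [-1.231, -1.178, 1.176]
wrist_force: [-0.2, 0.3, 5.8]
finger_gap: 34.1
t 30.95 p [633.9 170.6 112.4] yaw 87.48 down [ 0.002  0.    -1.   ] gap 34.1 F [-0.2  0.3  5.8]
tool delta [-0.6  0.4  0.3]
wy -0.01928866484253433
```

```bash
python3 -m creep '[{"dx":0,"dy":-5,"dz":0,"wx":0,"wy":0,"wz":0,"claw":-1},{"dx":0,"dy":-15,"dz":0,"wx":0,"wy":0,"wz":0,"claw":-1},{"dx":0,"dy":-15,"dz":0,"wx":0,"wy":0,"wz":0,"claw":-1},{"dx":0,"dy":-15,"dz":0,"wx":0,"wy":0,"wz":0,"claw":-1},{"dx":0,"dy":-10,"dz":0,"wx":0,"wy":0,"wz":0,"claw":-1},{"dx":0,"dy":0,"dz":0,"wx":0,"wy":4.7,"wz":0,"claw":-1},{"dx":-10,"dy":0,"dz":0,"wx":0,"wy":0,"wz":0,"claw":-1},{"dx":-30,"dy":0,"dz":-2,"wx":0,"wy":0,"wz":0,"claw":-1},{"dx":-40,"dy":0,"dz":-2,"wx":0,"wy":0,"wz":0,"claw":-1},{"dx":-40,"dy":0,"dz":-2,"wx":0,"wy":0,"wz":0,"claw":-1}]'
python3 -m creep '[{"dx":-42,"dy":0,"dz":-2.5,"wx":0,"wy":0,"wz":0,"claw":-1},{"dx":-46,"dy":0,"dz":-2.5,"wx":0,"wy":0,"wz":0,"claw":-1},{"dx":-46,"dy":0,"dz":-2.5,"wx":0,"wy":0,"wz":0,"claw":-1},{"dx":-45,"dy":0,"dz":-2.5,"wx":0,"wy":0,"wz":0,"claw":-1},{"dx":-42,"dy":0,"dz":-2.5,"wx":0,"wy":0,"wz":0,"claw":-1},{"dx":-22,"dy":0,"dz":-2,"wx":0,"wy":0,"wz":0,"claw":-1},{"dx":-10,"dy":0,"dz":0,"wx":0,"wy":0,"wz":0,"claw":-1},{"dx":0,"dy":0,"dz":0,"wx":0,"wy":0,"wz":0,"claw":-1},{"dx":0,"dy":0,"dz":0,"wx":0,"wy":0,"wz":0,"claw":-1}]'
python3 to.py 607.6 -203.3 46.4 82.75
```

```text
time_s: 32.2
eef_pos: [623.7, 49.1, 171.2]
tcp_rot: [-1.265, -1.117, 1.118]
wrist_force: [1.8, -1.2, -1.4]
finger_gap: 34.3
time_s: 33.33
eef_pos: [606.9, -200.9, 171.3]
tcp_rot: [-1.265, -1.117, 1.117]
wrist_force: [1.3, 0.8, -1.1]
finger_gap: 34.3
t 33.33 p [ 606.9 -200.9  171.3] yaw 82.86 down [-0.  0. -1.] gap 34.3 F [ 1.3  0.8 -1.1]
tool delta [ -2.4 124.9  -1. ]
wy 0.11365950322796436
```

```bash
python3 -m creep '[{"dx":-1,"dy":15,"dz":-0.6,"wx":0,"wy":0,"wz":0,"claw":-1},{"dx":0,"dy":25,"dz":0,"wx":0,"wy":0,"wz":0,"claw":-1},{"dx":0,"dy":30,"dz":0,"wx":0,"wy":0,"wz":0,"claw":-1},{"dx":0,"dy":25,"dz":0,"wx":0,"wy":0,"wz":0,"claw":-1},{"dx":0,"dy":15,"dz":0,"wx":0,"wy":0,"wz":0,"claw":-1},{"dx":0,"dy":7,"dz":0,"wx":0,"wy":0,"wz":0,"claw":-1},{"dx":0,"dy":3,"dz":0,"wx":0,"wy":0,"wz":0,"claw":-1},{"dx":0,"dy":0,"dz":0,"wx":0,"wy":0,"wz":0,"claw":-1},{"dx":0,"dy":0,"dz":0,"wx":0,"wy":0,"wz":0,"claw":-1}]'
python3 to.py 607.6 -203.3 46.4 82.75
```

```text
time_s: 34.45
eef_pos: [607.7, -203.5, 52.2]
tcp_rot: [-1.268, -1.116, 1.116]
wrist_force: [0.2, 0.2, -0.5]
finger_gap: 34.3
t 34.45 p [ 607.7 -203.5   52.2] yaw 82.78 down [ 0.001 -0.001 -1.   ] gap 34.3 F [ 0.2  0.2 -0.5]
tool delta [0.2 5.8 0.1]
wy 0.02623447700665338
```

```bash
python3 -m creep '[{"dx":0,"dy":3,"dz":0,"wx":0,"wy":0,"wz":0,"claw":-1},{"dx":0,"dy":1.5,"dz":0,"wx":0,"wy":0,"wz":0,"claw":-1},{"dx":0,"dy":0.6,"dz":0,"wx":0,"wy":0,"wz":0,"claw":-1},{"dx":0,"dy":0,"dz":0,"wx":0,"wy":0,"wz":0,"claw":-1}]'
python3 -m creep '[{"dx":0,"dy":0.7,"dz":0,"wx":0,"wy":0,"wz":0,"claw":-1},{"dx":0,"dy":0,"dz":0,"wx":0,"wy":0,"wz":0,"claw":-1}]'
python3 -m creep '[{"dx":0,"dy":0.7,"dz":0,"wx":0,"wy":0,"wz":0,"claw":-1},{"dx":0,"dy":0,"dz":0,"wx":0,"wy":0,"wz":0,"claw":-1}]'
```

```text
time_s: 34.95
eef_pos: [607.2, -203.2, 46.5]
tcp_rot: [-1.266, -1.116, 1.116]
wrist_force: [-1.4, 0.1, 1.7]
finger_gap: 34.3
time_s: 35.2
eef_pos: [607.3, -203.2, 46.4]
tcp_rot: [-1.267, -1.116, 1.116]
wrist_force: [-3.6, 1.0, 7.1]
finger_gap: 34.4
time_s: 35.45
eef_pos: [607.4, -203.2, 46.4]
tcp_rot: [-1.267, -1.116, 1.116]
wrist_force: [-5.8, 2.9, 12.3]
finger_gap: 33.8
```

```bash
python3 -m creep '[{"dx":0,"dy":-0.8,"dz":0,"wx":0,"wy":0,"wz":0,"claw":-0.1},{"dx":0,"dy":0,"dz":0,"wx":0,"wy":0,"wz":0,"claw":0.3},{"dx":0,"dy":0,"dz":0,"wx":0,"wy":0,"wz":0,"claw":1},{"dx":0,"dy":0,"dz":0,"wx":0,"wy":0,"wz":0,"claw":1},{"dx":0,"dy":-20,"dz":0,"wx":0,"wy":0,"wz":0,"claw":1},{"dx":0,"dy":-45,"dz":0,"wx":0,"wy":0,"wz":0,"claw":1},{"dx":0,"dy":-45,"dz":0,"wx":0,"wy":0,"wz":0,"claw":1},{"dx":0,"dy":-45,"dz":0,"wx":0,"wy":0,"wz":0,"claw":1},{"dx":30,"dy":-20,"dz":0,"wx":0,"wy":0,"wz":0,"claw":1},{"dx":45,"dy":0,"dz":0,"wx":0,"wy":0,"wz":0,"claw":1}]'
python3 -m creep '[{"dx":50,"dy":0,"dz":10,"wx":0,"wy":0,"wz":0,"claw":1},{"dx":50,"dy":0,"dz":10,"wx":0,"wy":0,"wz":0,"claw":1},{"dx":50,"dy":0,"dz":10,"wx":0,"wy":0,"wz":0,"claw":1},{"dx":50,"dy":0,"dz":10,"wx":0,"wy":0,"wz":0,"claw":1},{"dx":45,"dy":0,"dz":10,"wx":0,"wy":0,"wz":0,"claw":1},{"dx":30,"dy":0,"dz":0,"wx":0,"wy":0,"wz":0,"claw":1},{"dx":10,"dy":0,"dz":0,"wx":0,"wy":0,"wz":0,"claw":1},{"dx":0,"dy":0,"dz":0,"wx":0,"wy":0,"wz":0,"claw":1},{"dx":0,"dy":0,"dz":0,"wx":0,"wy":0,"wz":0,"claw":1}]'
python3 to.py;python3 snap.py p10 150 230 220 130 305 140 65 150
```

```text
time_s: 36.7
eef_pos: [617.7, -129.4, 224.9]
tcp_rot: [-1.272, -1.117, 1.113]
wrist_force: [-0.1, 0.5, -1.4]
finger_gap: 85.6
time_s: 37.83
eef_pos: [603.0, 159.2, 220.9]
tcp_rot: [-1.267, -1.115, 1.115]
wrist_force: [-0.4, 0.1, 0.4]
finger_gap: 85.2
t 37.83 p [603.  159.2 220.9] yaw 82.72 down [ 0. -0. -1.] gap 85.2 F [-0.4  0.1  0.4]
```

View pics/p10.png

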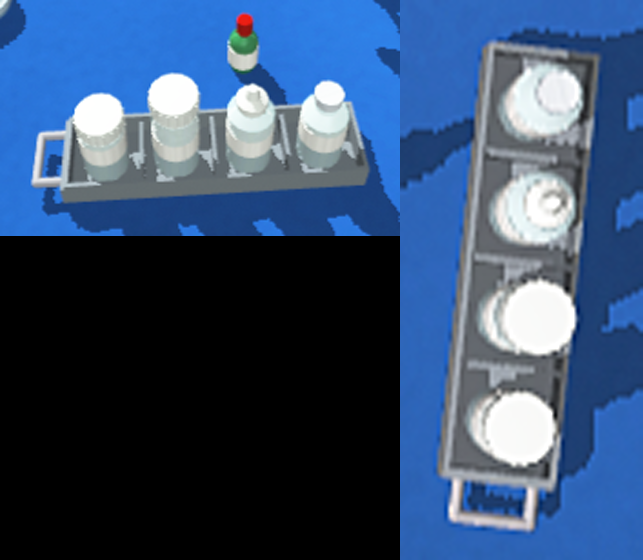

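Run:
```python
from h import *
f=cams.grab_frame("top");s=cams.grab_frame("side");a=np.radians(-7.25);ax=np.array([np.cos(a),np.sin(a)]);ay=np.array([-ax[1],ax[0]]);k=560/150;q=400/220
for n,u,v,su,sv,z in(("short",520,428,100,115,71),("tall",538,318,174,94,91),("nozz",549,205,254,90,93),("vial",560,89,329,94,81)):
  o=[]
  for p in(ray(f,305+(u-399.5)/k-.5,140+(v+.5)/k-.5,z),ray(s,150+(su+.5)/q-.5,230+(sv+.5)/q-.5,z)):
    d=p-[522.8,-192.5];o.append([round(float(d@ax),1),round(float(d@ay),1)])
  print(n,"top",o[0],"side",o[1])
```

```text
short top [-85.7, -0.2] side [-83.6, -0.9]
tall top [-30.1, 0.4] side [-28.6, -0.3]
nozz top [26.0, 1.1] side [28.7, -2.2]
vial top [86.0, -0.8] side [84.5, -1.1]
```

All four are within 3 mm of their places' centres in both views, upright, and the robot is clear.

```bash
python3 -c "
from plant import job
print(job.hand_in())"
```

```text
the job is handed in; nothing more can be done
None
```

All four containers were moved from the incubator to the tray in the same order, and the job is handed in at about 38 s of the 122 s allowed. From the panel/handle end they stand short jar, tall jar, nozzle bottle, vial, in places one to four. Each one was lowered until the wrist force showed it on the tray floor (about 12 N), and only then released.

In the last pictures all four look upright, and both cameras put every cap within 3 mm of its place's centre, against the 12 mm allowed. Between the two views the results differ by up to 3.5 mm, most for the nozzle bottle, where the tip is hard to pick out. The arm was about 350 mm away from the tray and touching nothing at hand-in. No check failed. The hand-in gives no verdict, so the result is not confirmed beyond these checks.

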